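# Slide a coupon holder under a held spring clip

### The arm

A 7-joint arm with a two-finger parallel gripper is mounted at the origin on a cart in front of the work surface, level with it; the furniture and walls round the work are solid. World frame = base frame: x ahead of the robot, y to its left, z up, the work surface at z = 0. Lengths are in mm, angles in rad, forces in N, time in s.
With the tool pointing down it reaches from about 400 to 875 mm from the base axis. Payload 19.3 kg.
Tool frame: the origin (TCP) lies on the centre line of the jaws, within the pads' length; the fingertips stand 17 mm ahead of it and the grasp point (between the pads) lies 2 mm behind it (tip_reach is the distance from the TCP to the fingertips, in mm); z points along the fingers, y is the line along which they close (so a half turn about z gives the same grasp; the last joint's range is limited). The gripper opens to 85 mm and grips with 20 to 120 N. Pads are 22 mm wide; open, the fingers measure 114 mm over their backs; the gripper's body (76 mm by 85 mm) begins 54 mm behind the grasp point. The pads swing forward as they close: fully open they stand 13 mm farther back than shut.
Start: joints at [1.169, 0.521, -0.036, 1.599, 0.021, 1.021, -0.113], TCP at [203.563, -590.912, 248.291] pointing down, gripper open.
Joint ranges: [-2.91, 2.91], [-0.3, 2.13], [-1.5, 1.42], [0.17, 2.43], [-1.26, 4.41], [0.16, 1.93], [-2.52, 2.52]. Speed limits (rad/s): [1.89, 1.89, 2.39, 2.39, 3.01, 3.01, 3.01].

### API

Orientations are given as a rotation vector (axis times angle).
In Python, from rig import observe, get_image, close_job, tip_reach gives the robot as it stands.
- The arm moves only by the tool servo_tool, never from a script. Its argument "series" is a list of rows, each a list of 2 entries, a list of its own where there are three numbers: the shift along the tool's x, y, z in mm, then the turn, a rotation vector about the tool's x, y, z in rad. A call has 1 to 20 rows; each row shifts and turns the commanded pose from where the row before left it, along the tool's axes as they then stand; what a row does not reach is not made up. A row lasts 1/12 s, in which the tool goes at most 41.7 mm and 7.16 degrees, less where a joint would pass 70% of its speed; a pose out of reach is approached as far as the arm can. A call with a gripper value outside its range is refused whole. "gripper" is the finger opening in mm, from 0 to 85.4, set as the call begins (left out, the last holds). The fingers move at their own pace and stop on an object; "squeeze" is the grip in N (left out, the last holds). Time passes only in rows, so rows that do not move let the fingers close. It gives the time, the measured TCP pose, the force, the opening and the grip force at its end, in the units of the state.
- observe(): the state, without advancing time (a new reading comes with each control period).
- get_image(name): name is "side" or "top" or "wrist"; returns a dict with "image" (420x560x3 uint8, red, green, blue), "fx", "fy", "cx", "cy" (pixels), "rvec" (rotation vector, rad) and "tvec" (3), from world to camera coordinates, as OpenCV has them. Camera axes: x right, y down, z forward; pixel columns grow to the right and rows downward; lengths in mm; the calibration is good to about 2 mm. A picture is of the moment at which its call begins. There is no depth.
- close_job(): hands the job in; it is judged then, once.
The state is a dict: "clock": time; "q": joint angles; "qvel": joint speeds; "joint_efforts": joint torques, N m; "position": TCP position; "tcp_rot": TCP orientation; "wrist_force": force on the tool from outside, world axes, zero at the start; "wrist_torque": the same for the moment, N m; "gripper_width": finger opening in mm; "finger_force": force on a finger pad.
Only numpy, scipy, OpenCV 4.12 (cv2) and the standard library are available. Lean on these libraries where they do the work, as an engineer would, in place of code of your own. Each camera call takes 0.05 s, during which the arm holds its last target. There are 200 camera calls.

### The job

Load the small aluminium clamping fixture: with one fingertip press down the long bar of its spring clip and keep it down, and meanwhile with the other fingertip push the flat coupon holder along its track, under the raised nose of the clip, until it is fully home against the end stop. Then let the bar come up so that the clip clamps the holder, and move clear. Only press and push: do not lift the holder, and leave the cup, block, bolt and fitting lying nearby where they are.

Things in the scene. Friction and masses are not known exactly. Their poses are not given: they have to be found in the camera images.
- stage: fixed aluminium base plate 185 x 79 x 12 mm. Origin on the table under the track's centre line; x along the track to the end stop (the pushing direction), y to the clip's side, z up. In this frame (mm): plate x -95 to 90, y -35 to 44, deck at z 12; two guide rails 5 high on the deck, x -60 to 70, inner faces at y = +-20; clip's hinge posts, 20 high, at x = +-70, y = 31.
- stop_face (a point): middle of the end stop's face, where the holder's front edge comes to rest: x = 70 mm in the stage's frame, 2.5 mm above the deck. The stop is 46 mm wide and 10 high.
- holder: loose grey flat coupon holder, about 150 g, lying in the track: plate 70 (x) x 36 (y) x 5 mm with an upright push tab across its rear (-x) end, 34 wide, 5 thick, top 24 mm above the underside; a steel coupon is let into it. Origin at the centre of its underside, x towards the end stop. Fully home, the origin is at x = 35 mm in the stage's frame; it starts 30 to 48 mm short of that.
- tab (a point): middle of the rear face of the holder's push tab, 12 mm above its underside: the face to push, towards the stage's +x. Fully home it lies at x = 0 in the stage's frame.
- clip (a joint): angle (rad) of the steel spring clip, a see-saw hinged along the track (pin at y = 31, z = 26 mm of the stage). Pressing its bar raises its nose. 0 = shut, blocking the holder; about 0.145 = resting on the holder's plate; from 0.18 on the holder passes under the nose; 0.42 = bar down on its stop. A spring shuts it: about 2.5 N on the bar starts it, about 8 N holds it fully down.
- nose (a point): underside middle of the clip's nose, a 14 mm long round rod over the track's centre line, x = 45 to 59 mm in the stage's frame, 0.5 mm above the deck when shut. The holder's front edge starts short of it and must still be short of it when the bar goes down.
- press_bar (a point): top middle of the clip's press bar, a flat dark strip 96 mm long (stage x -86 to 10) and 28 wide beside the track, overhanging the plate, 60 mm sideways of the tab's middle. Shut: at x -38, y 60, z 28 mm of the stage, leaning 0.3 rad, outer edge up. At clip 0.3 it is level and about 8 mm lower, on its stop 12 lower (4 above the deck). A finger may slide along it.
- spare_cup: bystander: short round light plastic cup, 62 mm across, 28 high; origin under its centre
- sensor_block: bystander: drilled metal block 38 x 52 x 30 mm; origin under its centre
- bolt_2: bystander: black socket-head bolt, 47 mm long, lying; origin under its middle
- air_fitting_0: bystander: small air fitting with a brass thread, 32 x 37 x 14 mm, lying; origin under its centre
Things that resemble listed ones, but are neither listed nor needed, are in the scene too. Leave any pink or purple look-alike of the holder alone.

How it is judged (in metres and radians):
On the way, in this order (a step that is already met when the one before it is completed fails the run):
1. a finger holds the clip's bar down while the holder is not yet under the nose (value of joint clip above 0.18 rad and contact force between the fingers and clip above 0.5 N and x of holder in the frame of stage below 0.015 m), for 0.1 s.
2. the holder is fully home against the end stop while a finger still holds the bar down (value of joint clip above 0.18 rad and contact force between the fingers and clip above 0.5 N and x of holder in the frame of stage above 0.032 m), for 0.2 s.
At the end, for the whole second after the job is handed in: The holder lies flat in its track within 3 mm of the end stop, at rest, and the released clip's nose presses on its plate with more than 1 N (clip angle 0.09 to 0.18 rad) (x of holder in the frame of stage above 0.032 m and angle between the x axis of holder and the x axis of stage, either way round below 0.09 rad and angle between holder's own z axis and vertical below 0.06 rad and value of joint clip between 0.09 and 0.18 rad and contact force between clip and holder above 1 N and linear speed of holder below 0.01 m/s); the robot touches nothing.
It fails at once if the holder is lifted (more than 12 mm off the deck) or tipped (over 0.25 rad) (height (world z) of holder above 0.024 m or angle between holder's own z axis and vertical above 0.25 rad).
It fails at once if the short ring-shaped light plastic cup is moved more than 20 mm (distance of spare_cup from where it was at the start of the episode above 0.02 m).
It fails at once if the drilled metal block is moved more than 20 mm (distance of sensor_block from where it was at the start of the episode above 0.02 m).
It fails at once if the black bolt is moved more than 20 mm (distance of bolt_2 from where it was at the start of the episode above 0.02 m).
It fails at once if the small air fitting is moved more than 20 mm (distance of air_fitting_0 from where it was at the start of the episode above 0.02 m).
It also fails if it takes over 38 s, if anything falls off the work surface, if the arm or the gripper's body presses on something with over 40 N, if the wrist force passes 120 N, or if a joint passes its speed limit or range.

## Working session

There is one attempt and no reset: what is moved stays moved. The work goes in short steps, Python scripts to look and compute and a tool call to move; the robot and the scene stay as the last step left them, time stands still between calls to the robot, and variables do not carry over. Pictures are saved under pics/ and viewed, at most 10 in all, crops included, and the job is handed in when it is done.

Besides the shell and the picture viewer there is one more tool, called as a command line: name --argument value ..., lists and objects as JSON in quotes. servo_tool: Moves the arm, as the interface text tells. Its arguments: {"type":"object","properties":{"series":{"type":"array","items":{"type":"array"}},"gripper":{"type":"number"},"squeeze":{"type":"number"}},"required":["series"]}

```bash
mkdir -p pics; cat > h.py <<'E'
import numpy as np, cv2
from rig import observe, get_image, close_job, tip_reach
def cam(d):
    R=cv2.Rodrigues(np.array(d["rvec"],float))[0]; t=np.array(d["tvec"],float).ravel(); return R,t
def ray(d,u,v,z):
    R,t=cam(d); c=-R.T@t; k=R.T@np.array([(u-d["cx"])/d["fx"],(v-d["cy"])/d["fy"],1.]); return c+k*(z-c[2])/k[2]
def proj(d,p):
    R,t=cam(d); q=R@np.array(p,float)+t; return np.array([d["fx"]*q[0]/q[2]+d["cx"],d["fy"]*q[1]/q[2]+d["cy"]])
E
python3 - <<'E'
from h import *
import pickle
o=observe();print(o,tip_reach)
for n in("top","side"):
    d=get_image(n);pickle.dump(d,open(n+".pkl","wb"));cv2.imwrite(f"pics/{n}0.png",d["image"][:,:,::-1]);R,t=cam(d);print(n,-R.T@t,d["fx"],R)
E
```

```text
{'clock': 0.0, 'q': array([ 1.1687906 ,  0.52205054, -0.03633343,  1.5999905 ,  0.02123347,
        1.02111346, -0.11277652]), 'qvel': array([ 1.38177638e-03,  1.93863346e-04,  6.93879403e-04,  5.54256449e-06,
       -1.41692869e-03,  1.79190669e-03,  1.01719975e-04]), 'joint_efforts': array([ 2.25530996e-03, -9.27103114e+01,  1.98106885e+00, -3.69924688e+01,
        1.80457189e-02,  8.30039091e-03,  1.58935836e-05]), 'position': array([ 203.45174434, -590.62250324,  247.70917767]), 'tcp_rot': array([-3.09732713e+00, -5.18679526e-01,  4.73409361e-04]), 'wrist_force': array([ 0.1669916 ,  0.74663598, -0.00434221]), 'wrist_torque': array([-0.04456299, -0.01034254,  0.0108237 ]), 'finger_force': 0.0, 'gripper_width': 85.55657085205158} 17.0
top [ 274.66164494  116.16102989 1438.94649134] 455.63643797472304 [[-0.05490753 -0.9984872  -0.00291104]
 [-0.97724762  0.05433729 -0.20502328]
 [ 0.2048713  -0.00841251 -0.97875277]]
side [ 49.56650207 782.61130444 581.98544948] 423.26688145061786 [[-0.7933341  -0.60878568  0.00100473]
 [-0.32255746  0.41893728 -0.84879222]
 [ 0.51631163 -0.6736999  -0.52872559]]
```

View pics/top0.png

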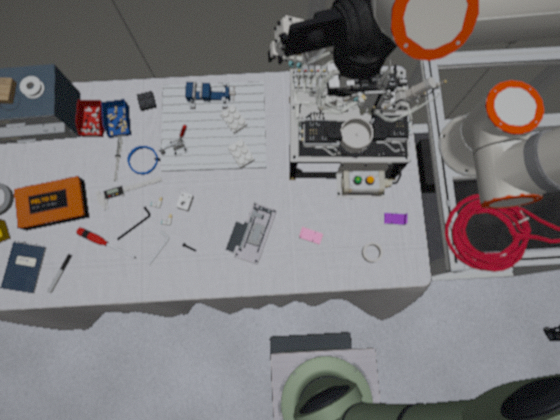

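View pics/side0.png

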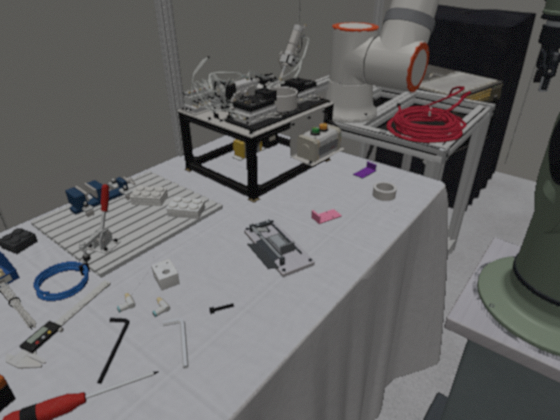

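The fixture sits near (255,233) in the top view and (280,247) in the side view. The pink (311,236) and purple (395,218) pieces are the look-alikes. The cup is at (371,253), the block at (185,200) and the bolt at (190,247). I'll enlarge the fixture.

```bash
python3 - <<'E'
from h import *
import pickle
t=pickle.load(open("top.pkl","rb"))["image"][195:270,220:285,::-1]; s=pickle.load(open("side.pkl","rb"))["image"][212:278,238:318,::-1]
a=cv2.resize(t,None,fx=7,fy=7,interpolation=cv2.INTER_CUBIC);b=cv2.resize(s,None,fx=7,fy=7,interpolation=cv2.INTER_CUBIC)
cv2.imwrite("pics/tc.png",a);cv2.imwrite("pics/sc.png",b)
E
```

```text
(no output)
```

View pics/tc.png

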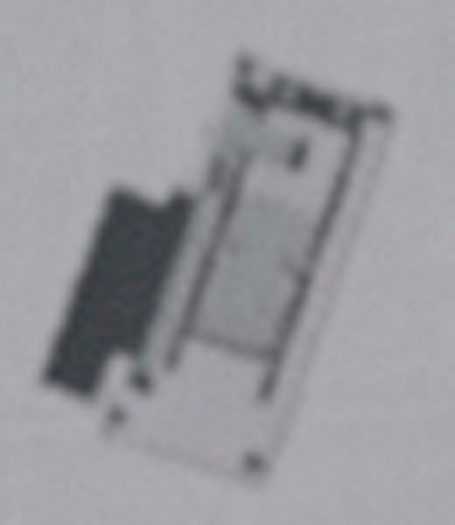

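View pics/sc.png

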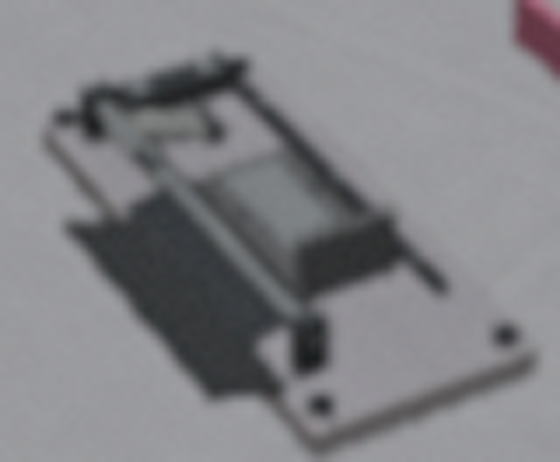

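```bash
cat > m.py <<'E'
from h import *
import pickle
T=pickle.load(open("top.pkl","rb"));S=pickle.load(open("side.pkl","rb"))
t=lambda a,b,z:ray(T,220+a/7,195+b/7,z); s=lambda a,b,z:ray(S,238+a/7,212+b/7,z)
pts=[("RL",t(103,432,12),(-95,44)),("RR",t(265,482,12),(-95,-35)),("FR",t(395,118,12),(90,-35)),
("sRL",s(318,437,12),(-95,44)),("sRR",s(535,350,12),(-95,-35)),("sFL",s(45,128,12),(90,44)),
("railRend",t(267,397,17),(-60,-22)),("railRend_s",s(443,288,17),(-60,-22))]
for n,w,l in pts: print(n,w.round(0),l)
W=np.array([p[1][:2] for p in pts]);L=np.array([p[2] for p in pts],float)
Wc=W-W.mean(0);Lc=L-L.mean(0)
th=np.arctan2((Lc[:,0]*Wc[:,1]-Lc[:,1]*Wc[:,0]).sum(),(Lc*Wc).sum());c,q=np.cos(th),np.sin(th);R=np.array([[c,-q],[q,c]])
o=W.mean(0)-R@L.mean(0);print("yaw",th,"org",o.round(1));print("res",(W-L@R.T-o).round(1).tolist())
st=lambda w:((np.array(w[:2])-o)@R).round(1)
print("tab top rear T",st(t(190,338,36)),st(t(275,357,36)),"tab S top",st(s(305,247,36)),st(s(395,215,36)),"tab S bottom",st(s(312,293,12)),st(s(400,258,12)))
print("bar T",st(t(45,380,32)),st(t(115,185,32)),"bar S outer",st(s(212,398,32)),st(s(68,225,32)))
for n,d in(("cup",ray(T,371,253,14)),("block",ray(T,185,200,30)),("bolt",ray(T,190,247,4)),("pink",ray(T,311,236,10))):print(n,d.round(0),st(d))
E
python3 m.py
```

```text
RL [448. 254.  12.] (-95, 44)
RR [421. 183.  12.] (-95, -35)
FR [584. 116.  12.] (90, -35)
sRL [450. 261.  12.] (-95, 44)
sRR [422. 189.  12.] (-95, -35)
sFL [617. 193.  12.] (90, 44)
railRend [459. 180.  17.] (-60, -22)
railRend_s [458. 187.  17.] (-60, -22)
yaw -0.3831478496145014 org [520.2 182.4]
res [[-0.8, -4.3], [2.4, -2.6], [-6.2, -0.3], [1.1, 1.9], [2.8, 3.9], [-3.1, 3.1], [2.5, -4.4], [1.4, 2.6]]
tab top rear T [-44.2  14.2] [-40.1 -24.3] tab S top [-41.9  19.6] [-41.9 -12.4] tab S bottom [-35.9  13.6] [-34.7 -19.2]
bar T [-82.2  69.3] [10.7 70. ] bar S outer [-84.9  75.4] [ 9.3 74.2]
cup [ 436. -173.   14.] [  54.5 -361.6]
block [635. 405.  30.] [ 23.7 249.1]
bolt [487. 396.   4.] [-110.2  185.8]
pink [501.  11.  10.] [  45.9 -166.7]
```

servo_tool --series '[[[26,-23,0],[0,0,0]],[[26,-23,0],[0,0,0]],[[26,-23,0],[0,0,0]],[[26,-23,0],[0,0,0]],[[26,-23,0],[0,0,0]],[[26,-23,0],[0,0,0]],[[26,-23,0],[0,0,0]],[[26,-23,0],[0,0,0]],[[26,-23,0],[0,0,0]],[[26,-23,0],[0,0,0]],[[26,-23,0],[0,0,0]],[[26,-23,0],[0,0,0]],[[26,-23,0],[0,0,0]],[[0,0,0],[0,0,0.119]],[[0,0,0],[0,0,0.119]],[[0,0,0],[0,0,0.119]],[[0,0,0],[0,0,0.119]],[[0,0,0],[0,0,0.119]],[[0,0,0],[0,0,0.119]]]' --gripper 46

```text
clock: 1.68
position: [425.6, -198.0, 248.1]
tcp_rot: [-3.083, 0.606, 0.001]
wrist_force: [0.4, 0.6, -0.1]
gripper_width: 46.5
finger_force: 0.0
```

servo_tool --series '[[[-10,-35,6],[0,0,0]],[[-10,-35,6],[0,0,0]],[[-10,-35,6],[0,0,0]],[[-10,-35,6],[0,0,0]],[[-10,-35,6],[0,0,0]],[[-10,-35,6],[0,0,0]],[[-10,-35,6],[0,0,0]],[[-10,-35,6],[0,0,0]],[[-10,-35,6],[0,0,0]],[[-10,-35,6],[0,0,0]],[[-10,-35,6],[0,0,0]],[[-9,-33,6],[0,0,0]],[[0,0,0],[0,0,0]],[[0,0,0],[0,0,0]]]'

```text
clock: 2.85
position: [469.1, 223.5, 177.6]
tcp_rot: [3.085, -0.59, -0.003]
wrist_force: [0.0, -0.5, 0.2]
gripper_width: 45.9
finger_force: 0.0
```

```bash
python3 - <<'E'
from h import *
import pickle
o=observe();print(o["position"],o["tcp_rot"],o["wrist_force"])
d=get_image("wrist");pickle.dump(d,open("w1.pkl","wb"));cv2.imwrite("pics/w1.png",d["image"][:,:,::-1]);R,t=cam(d);print(-R.T@t,R,d["fx"])
E
```

```text
[469.05471181 223.53846806 177.57127075] [ 3.08512586 -0.58969569 -0.00314087] [ 0.03239468 -0.46191413  0.17177014]
[534.57274441 198.29796678 302.19678905] [[-0.36858382 -0.92959157  0.00234198]
 [-0.89219009  0.35445933  0.27992038]
 [-0.26104176  0.10108463 -0.96002036]] 360.2023587991908
```

View pics/w1.png

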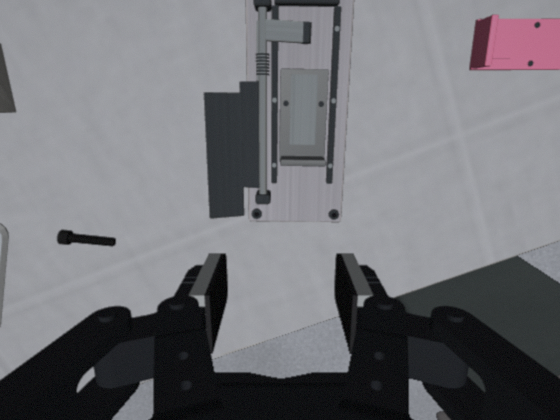

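Wrist view: the plate's rear corners are at (247,220) and (343,221), the tab top's rear edge runs (280,164) to (326,164), the bar's outer edge runs (205,93) to (209,217), and the grey holder is in the track.

```bash
python3 - <<'E'
from h import *
import pickle
d=pickle.load(open("w1.pkl","rb"))
P=[(247,220,12,-95,44),(343,221,12,-95,-35),(275,182,17,-60,22),(331,182,17,-60,-22),(353,0,12,None,-35),(257,213,12,None,None)]
w=[ray(d,*p[:3]) for p in P]
for a,p in zip(w,P):print(a.round(1),p[3:])
W=np.array([a[:2] for a in w[:4]]);L=np.array([p[3:] for p in P[:4]],float)
e=w[1][:2]-w[4][:2];print("yaw from right edge",np.arctan2(-e[1],-e[0]))
e=w[0][:2]-w[1][:2];print("yaw from rear edge",np.arctan2(-e[0],e[1]))
th=-.383
R=np.array([[np.cos(th),-np.sin(th)],[np.sin(th),np.cos(th)]])
o=(W-L@R.T).mean(0);print("org",o,(W-L@R.T-o).round(1).tolist())
st=lambda u,v,z:((ray(d,u,v,z)[:2]-o)@R).round(1)
print("tab rear top",st(280,164,36),st(326,164,36),"holder front",st(281,69,17),st(329,69,17),"bar",st(209,217,32),st(205,93,32),"nose",st(310,22,25),st(310,43,25),"posts",st(263,192,32))
ob=observe();T=cv2.Rodrigues(ob["tcp_rot"])[0];print("tcp in stage",(ob["position"][:2]-o)@R,"tool x yaw",np.arctan2(T[1,0],T[0,0]),T[:,2])
for z in(160,165):print("tips",st(222,255,z),st(340,255,z))
E
```

```text
[454.4 260.1  12. ] (-95, 44)
[423.4 184.6  12. ] (-95, -35)
[477.2 225.2  17. ] (-60, 22)
[460.5 183.1  17. ] (-60, -22)
[579.7 123.6  12. ] (None, -35)
[457.  249.8  12. ] (None, None)
yaw from right edge -0.3719306510048181
yaw from rear edge -0.3892553878751231
org [524.91202033 182.22008145] [[1.1, 1.6], [-0.3, -0.6], [-0.3, 0.2], [-0.6, -1.1]]
tab rear top [-42.4  18.1] [-42.2 -16.1] holder front [25.5 17.7] [ 25.7 -17.9] bar [-85.5  73.9] [ 7.9 72.1] nose [55.7 -2.3] [42.2 -2.7] posts [-64.9  31.2]
tcp in stage [-66.14831106  15.86127591] tool x yaw -0.3805842502184784 [-1.91026408e-03 -4.51610314e-04 -9.99998073e-01]
tips [-60.7  43. ] [-60.4  -7.6]
tips [-58.4  42.1] [-58.2  -6.7]
```

servo_tool --series '[[[0,-14,14],[0,0,0]],[[0,0,15],[0,0,0]],[[0,0,15],[0,0,0]],[[0,0,15],[0,0,0]],[[0,0,15],[0,0,0]],[[0,0,15],[0,0,0]],[[0,0,15],[0,0,0]],[[0,0,12],[0,0,0]],[[0,0,0],[0,0,0]],[[0,0,0],[0,0,0]]]'

```text
clock: 3.73
position: [475.3, 233.1, 62.3]
tcp_rot: [3.083, -0.6, -0.003]
wrist_force: [-0.1, 0.3, 0.3]
gripper_width: 46.1
finger_force: 0.0
```

```bash
python3 - <<'E'
from h import *
import pickle
o=observe();print(o["position"],o["wrist_force"])
d=get_image("wrist");pickle.dump(d,open("w2.pkl","wb"));cv2.imwrite("pics/w2.png",d["image"][:,:,::-1])
E
```

```text
[475.29347926 233.1142472   62.26027843] [-0.14600789  0.34662717  0.33024808]
```

View pics/w2.png

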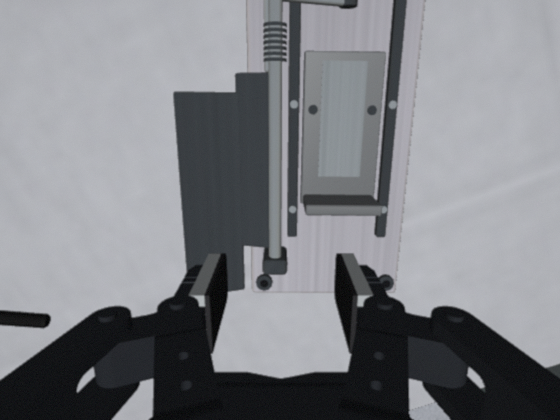

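The left finger is over the bar and the right finger is behind the tab, at about (350,255) against a tab centre of (345,213). I'll press down in small steps.

servo_tool --series '[[[0,0,5],[0,0,0]],[[0,0,5],[0,0,0]],[[0,0,4],[0,0,0]],[[0,0,3],[0,0,0]],[[0,0,2],[0,0,0]],[[0,0,0],[0,0,0]],[[0,0,0],[0,0,0]]]'

```text
clock: 4.37
position: [475.1, 234.1, 43.2]
tcp_rot: [-3.084, 0.597, 0.002]
wrist_force: [-1.0, -1.0, -0.3]
gripper_width: 45.8
finger_force: 0.0
```

servo_tool --series '[[[0,0,2],[0,0,0]],[[0,0,2],[0,0,0]],[[0,0,1],[0,0,0]],[[0,0,0],[0,0,0]],[[0,0,0],[0,0,0]]]'

```text
clock: 4.78
position: [475.3, 234.2, 38.4]
tcp_rot: [-3.084, 0.597, 0.001]
wrist_force: [0.3, -0.0, 3.7]
gripper_width: 45.8
finger_force: 1.9
```

servo_tool --series '[[[0,0,2],[0,0,0]],[[0,0,2],[0,0,0]],[[0,0,2],[0,0,0]],[[0,0,0],[0,0,0]],[[0,0,0],[0,0,0]]]'

```text
clock: 5.2
position: [475.0, 233.5, 32.4]
tcp_rot: [3.083, -0.598, -0.002]
wrist_force: [-3.1, -3.5, 10.9]
gripper_width: 46.0
finger_force: 5.3
```

```bash
python3 - <<'E'
from h import *
import pickle
o=observe();print(o["position"],o["wrist_force"])
d=get_image("side");pickle.dump(d,open("s3.pkl","wb"))
a=cv2.resize(d["image"][195:285,235:320,::-1],None,fx=6,fy=6,interpolation=cv2.INTER_CUBIC)
b=get_image("wrist")["image"][0:340,150:440,::-1];b=cv2.resize(b,(460,540))
cv2.imwrite("pics/c3.png",cv2.resize(np.hstack([a,b]),(800,443)))
E
```

```text
[475.03885531 233.45932741  32.43382799] [-3.10539324 -3.45915401 10.92293105]
```

View pics/c3.png

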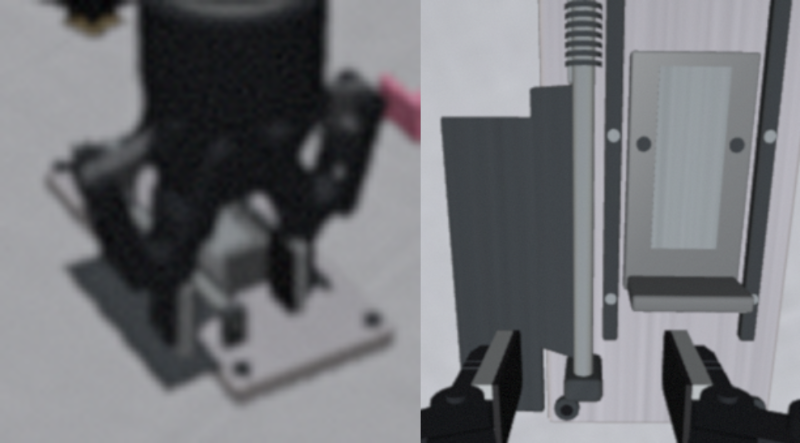

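servo_tool --series '[[[3,0,0],[0,0,0]],[[3,0,0],[0,0,0]],[[3,0,0],[0,0,0]],[[3,0,0],[0,0,0]],[[3,0,0],[0,0,0]],[[3,0,0],[0,0,0]],[[3,0,0],[0,0,0]],[[3,0,0],[0,0,0]],[[3,0,0],[0,0,0]],[[3,0,0],[0,0,0]],[[3,0,0],[0,0,0]],[[3,0,0],[0,0,0]],[[3,0,0],[0,0,0]],[[3,0,0],[0,0,0]],[[3,0,0],[0,0,0]],[[0,0,0],[0,0,0]]]'

```text
clock: 6.63
position: [516.7, 217.8, 32.4]
tcp_rot: [-3.084, 0.597, 0.003]
wrist_force: [-2.9, 1.9, 7.1]
gripper_width: 45.9
finger_force: 4.3
```

```bash
python3 - <<'E'
from h import *
o=observe();print(o["position"],o["wrist_force"],(o["position"][:2]-[524.9,182.2])@np.array([.928,-.374]))
d=get_image("wrist");cv2.imwrite("pics/w4.png",d["image"][:,:,::-1])
E
```

```text
[516.68803854 217.78173425  32.43960696] [-2.93577036  1.92995602  7.12176965] -20.928268841613914
```

View pics/w4.png

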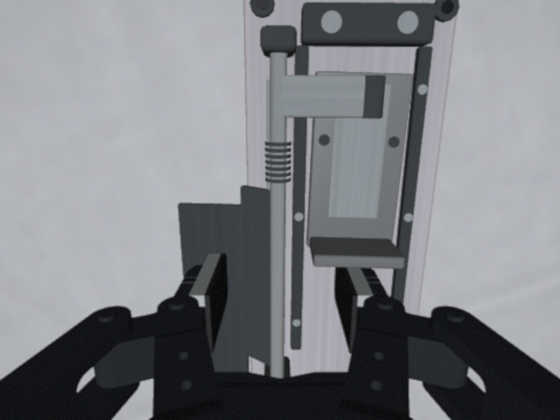

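The holder is under the nose with its front edge at v≈73. The stop face is at v≈45, so about 10 mm remains.

servo_tool --series '[[[2,0,0],[0,0,0]],[[2,0,0],[0,0,0]],[[2,0,0],[0,0,0]],[[2,0,0],[0,0,0]],[[1,0,0],[0,0,0]],[[1,0,0],[0,0,0]],[[0,0,0],[0,0,0]]]'

```text
clock: 7.27
position: [525.0, 214.4, 32.3]
tcp_rot: [-3.084, 0.596, 0.005]
wrist_force: [-8.1, 3.6, 11.1]
gripper_width: 46.1
finger_force: 6.7
```

servo_tool --series '[[[1,0,0],[0,0,0]],[[1,0,0],[0,0,0]],[[0,0,0],[0,0,0]]]'

```text
clock: 7.52
position: [525.2, 214.3, 32.2]
tcp_rot: [3.085, -0.595, -0.01]
wrist_force: [-18.4, 7.2, 19.8]
gripper_width: 46.2
finger_force: 11.7
```

servo_tool --series '[[[0,0,0],[0,0,0]],[[0,0,0],[0,0,0]],[[0,0,0],[0,0,0]],[[-1,0,0],[0,0,0]],[[-1,0,0],[0,0,0]],[[-2,0,0],[0,0,0]],[[-2,0,0],[0,0,0]],[[-2,0,0],[0,0,0]],[[0,0,0],[0,0,0]]]'

```text
clock: 8.27
position: [521.6, 216.0, 32.9]
tcp_rot: [-3.083, 0.598, -0.002]
wrist_force: [3.3, -0.5, 8.9]
gripper_width: 46.1
finger_force: 4.1
```

```bash
python3 - <<'E'
from h import *
o=observe();print(o["position"],o["wrist_force"])
d=get_image("wrist");cv2.imwrite("pics/w5.png",d["image"][:,:,::-1])
E
```

```text
[521.64667437 215.95126485  32.91451204] [ 3.29729527 -0.486412    8.93922574]
```

View pics/w5.png

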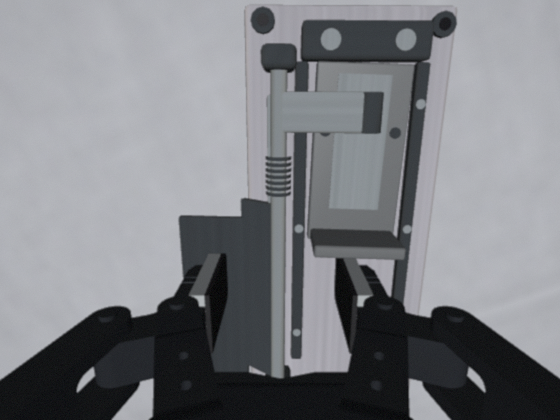

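The holder's front edge (v≈61) is against the stop and the finger is clear of the tab. I'll raise to release.

servo_tool --series '[[[0,0,-1],[0,0,0]],[[0,0,-2],[0,0,0]],[[0,0,-2],[0,0,0]],[[0,0,-2],[0,0,0]],[[0,0,-3],[0,0,0]],[[0,0,-5],[0,0,0]],[[0,0,-10],[0,0,0]],[[0,0,-15],[0,0,0]],[[0,0,-20],[0,0,0]],[[0,0,-20],[0,0,0]],[[0,0,-20],[0,0,0]],[[0,0,-20],[0,0,0]],[[0,0,0],[0,0,0]],[[0,0,0],[0,0,0]],[[0,0,0],[0,0,0]],[[0,0,0],[0,0,0]]]'

```text
clock: 9.65
position: [520.3, 215.6, 151.7]
tcp_rot: [3.084, -0.597, -0.003]
wrist_force: [0.3, 0.4, 0.4]
gripper_width: 46.0
finger_force: 0.0
```

```bash
python3 - <<'E'
from h import *
o=observe();print(o["position"],o["wrist_force"])
d=get_image("wrist")["image"][0:270,150:450,::-1];cv2.imwrite("pics/w6.png",cv2.resize(d,None,fx=2,fy=2))
E
```

```text
[520.28529979 215.61473127 151.66138626] [0.27700701 0.36443664 0.38626011]
```

View pics/w6.png

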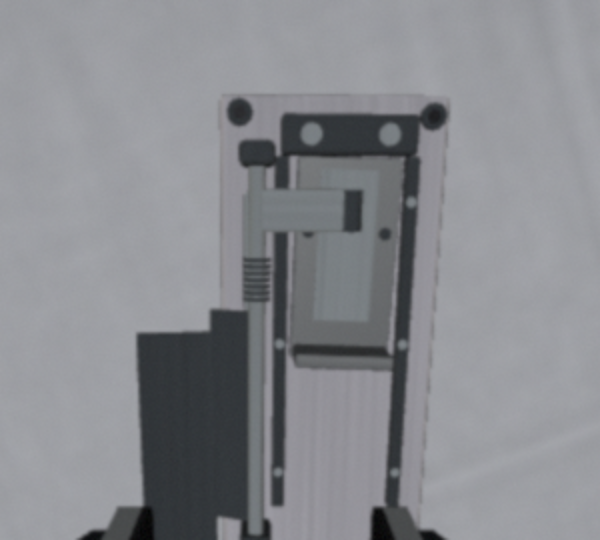

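The holder's front edge (crop v≈157) lies against the stop, the nose rests on its plate, and the arm is clear.

```bash
python3 -c "
from rig import close_job
print(close_job())"
```

```text
the job is handed in; nothing more can be done
None
```

I pushed the holder home against the end stop with the bar held down, then released the clip onto its plate, moved the arm clear and handed the job in at about 10 s; no verdict came back.

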